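# Take a joystick apart for cleaning, top part first

## Robot

A 6-joint arm with a two-finger parallel gripper is mounted at the origin on the work surface. World frame = base frame: x ahead of the robot, y to its left, z up, the work surface at z = 0. Lengths are in m, angles in rad, forces in N, time in s.
With the tool pointing down it reaches from about 0.35 to 0.775 m from the base axis. Payload 7.3 kg.
Tool frame: the origin (TCP) lies on the centre line of the jaws, within the pads' length; the fingertips stand 17 mm ahead of it and the grasp point (between the pads) lies 2 mm behind it (robot.tcp_to_tips is the distance from the TCP to the fingertips, in m); z points along the fingers, y is the line along which they close (so a half turn about z gives the same grasp; the last joint's range is limited). The gripper opens to 92 mm and grips with 3 to 60 N. Pads are 19 mm wide; open, the fingers measure 130 mm over their backs; the gripper's body (75 mm by 190 mm) begins 47 mm behind the grasp point.
Start: joints at [0.979, 0.342, 1.524, -0, 1.275, -0.146], TCP at [0.226, 0.474, 0.244] pointing down, gripper open.
Joint ranges: [-2.53, 2.53], [-0.77, 2.02], [0.04, 2.7], [-1, 4.14], [0.28, 2.66], [-3.11, 3.11]. Speed limits (rad/s): [2.57, 2.57, 3.14, 3.14, 3.14, 3.14].

## Interface

Orientations are given as [roll, pitch, yaw] about the fixed x, y, z axes, in that order (R = Rz(yaw) Ry(pitch) Rx(roll)).
In Python, from cell import robot gives the robot as it stands. The module is installed in compiled form; this text tells all that it offers.
- The arm moves only by the tool carry_out, never from a script. Its argument "commands" is a list of rows, each a list of 3 entries, a list of its own where there are three numbers: the shift along the tool's x, y, z in m, then the turn about the tool's z in rad, then the opening, from 0 (shut) to 1 (fully open). In form: [[[dx, dy, dz], yaw, claw], ...]. A call has 1 to 20 rows; each row shifts and turns the commanded pose from where the row before left it, along the tool's axes as they then stand; what a row does not reach is not made up. A row lasts 1/8 s, in which the tool goes at most 62.5 mm and 10.7 degrees, less where a joint would pass 70% of its speed; a pose out of reach is approached as far as the arm can. A call is refused whole if a number of a shift passes 0.0625 or a number of a turn 0.188, either way. A call with a gripper value outside its range is refused whole. The fingers move at their own pace and stop on an object; "newtons" is the grip in N (left out, the last holds). Time passes only in rows, so rows that do not move let the fingers close. It gives the time, the measured TCP pose, the force, the opening and the grip force at its end, in the units of the state.
- robot.observe(): the state, without advancing time (a new reading comes with each control period).
- robot.read_camera(name): name is "scene" or "top" or "wrist"; returns a dict with "pixels" (400x640x3 uint8, red, green, blue), "fx", "fy", "cx", "cy" (pixels), "view" (4x4, takes a point from world to camera coordinates); the wrist camera has in their place "T_tool_cam" (4x4, takes a point from camera to tool coordinates, whose origin is the TCP and whose axes are the flange's). Camera axes: x right, y up, looking along -z (the intrinsics and any distortion apply to the point x, -y, -z); pixel columns grow to the right and rows downward; lengths in m; the calibration is good to about 2 mm. The wrist camera is an equidistant fisheye: a pixel r from the principal point sees the ray r / f radians off the axis. A picture is of the moment at which its call begins: read the wrist's pose just before it. There is no depth.
- robot.hand_in(): hands the job in; it is judged then, once.
Trained networks look in a picture, given as the dict that the camera call returned (one of the last four; its "shot" number tells which), for a name from the list of things; names that differ only in an ending like _2 or _b are one class to them, and where a whole thing is asked for, a point or a joint stands for the part that bears it (a point fixed in the world has none). Each returns a list of dicts, best first, with "p" (0 to 1); they miss things now and then, are a little off and sometimes report something else, mostly with a low value. They report only what shows in the picture. A call takes as long as a camera call. They do not tell look-alikes from the thing itself.
- robot.find_in(picture, name): "at" ([column, row] in pixels, amid what is visible of it).
- robot.tip_of(picture, name): "at" ([column, row] in pixels: a listed point, or the origin of a listed thing).
The state is a dict: "time": time; "qpos": joint angles; "qvel": joint speeds; "joint_efforts": joint torques, N m; "tool_pos": TCP position; "tool_rot": TCP orientation; "contact_force": force on the tool from outside, world axes, zero at the start; "torque": the same for the moment, N m; "opening": finger opening in m; "grip_force": force on a finger pad.
Only numpy, scipy, OpenCV 4.12 (cv2) and the standard library are available. Lean on these libraries where they do the work, as an engineer would, in place of code of your own. Each camera call takes 0.05 s, during which the arm holds its last target. There are 200 camera calls.

## Task

Take the black joystick on the turntable apart in the reverse order of its assembly: first pull the grip straight up off its spindle and stand it upright in the shallow aluminium parts tray, and only then lift the grey collar off the spindle and stand it in the tray as well, beside the grip. Set both parts down, do not drop them, and leave the joystick's base where it stands on the turntable.

Things in the scene. Friction and masses are not known exactly. Their poses are not given: they have to be found in the camera images.
- grip_centre (a point): Centre (on the axis, half-way up) of the grip: round black handle 74 mm tall, z up, about 90 g, red fire button (18 mm wide) its top 6 mm. From its underside: flange 38 mm across to 18 mm, taper, then stem 30 mm across from 24 to 68 mm (grip here). A hole 15 mm wide, 18 mm deep in its underside sits loosely on the spindle's top 14 mm, the flange resting on the collar.
- collar_centre (a point): Centre (on the axis, half-way up) of the collar: plain grey plastic tube 44 mm tall, 50 mm outside diameter, 18 mm bore right through, about 60 g, z along its axis. It stands loosely around the spindle, under the grip; either end may be down. (The solder spool on the desk is not it.)
- joystick_base: Black joystick base, box 90 x 90 x 34 mm, 0.7 kg, loose on the brown turntable (340 mm across, top 28 mm above the desk; turns if pushed). Origin: centre of its underside, z up. A 6 mm high, 28 mm wide boss on its top carries the collar; a 10 mm steel spindle rises to 98 mm above the origin. Assembled, the collar's underside is 40 mm, the grip's 84 mm above the origin.
- tray: Shallow open aluminium parts tray, 220 mm (x) by 140 mm (y) outside, 18 mm high, walls and floor 4 mm thick, fixed on the desk beside the turntable, empty at the start. Origin at the centre of its underside, x along its long side, z up; the inner floor is 4 mm above the origin.
There are look-alikes about, which are no part of the job. Of the things that look like the joystick_base, the smaller one is meant.

How it is judged:
On the way:
1. the grip stands upright in the tray while the collar is still seated on the spindle (x of grip_centre in the frame of tray between -0.1 and 0.1 m and y of grip_centre in the frame of tray between -0.06 and 0.06 m and z of grip_centre in the frame of tray between 0.035 and 0.047 m and angle between grip_centre's own z axis and vertical below 0.17 rad and x of collar_centre in the frame of joystick_base between -0.012 and 0.012 m and y of collar_centre in the frame of joystick_base between -0.012 and 0.012 m and z of collar_centre in the frame of joystick_base between 0.052 and 0.074 m), for 0.2 s.
At the end, for the whole second after the job is handed in: Grip and collar both stand on the tray's inner floor (heights within 6 mm), the grip upright and the collar's axis vertical within about 10 degrees, both at rest and released; the base still stands upright (within about 6 degrees) within 40 mm of where it was (x of grip_centre in the frame of tray between -0.1 and 0.1 m and y of grip_centre in the frame of tray between -0.06 and 0.06 m and z of grip_centre in the frame of tray between 0.035 and 0.047 m and angle between grip_centre's own z axis and vertical below 0.17 rad and x of collar_centre in the frame of tray between -0.1 and 0.1 m and y of collar_centre in the frame of tray between -0.06 and 0.06 m and z of collar_centre in the frame of tray between 0.02 and 0.032 m and (angle between collar_centre's own z axis and vertical below 0.17 rad or angle between collar_centre's own z axis and vertical above 2.97 rad) and distance of joystick_base from where it was at the start of the episode below 0.04 m and angle between joystick_base's own z axis and vertical below 0.1 rad and linear speed of each of grip, collar below 0.02 m/s); the robot touches nothing.
It fails at once if the grip is dropped (falls free for more than about 30 mm) (contact force between the fingers and grip below 0.05 N and linear speed of grip above 0.8 m/s).
It fails at once if the collar is dropped (falls free for more than about 30 mm) (contact force between the fingers and collar below 0.05 N and linear speed of collar above 0.8 m/s).
It also fails if it takes over 64 s, if anything falls off the work surface, if the arm or the gripper's body presses on something with over 40 N, if the wrist force passes 120 N, or if a joint passes its speed limit or range.

## Working session

There is one attempt and no reset: what is moved stays moved. The work goes in short steps, Python scripts to look and compute and a tool call to move; the robot and the scene stay as the last step left them, time stands still between calls to the robot, and variables do not carry over. Pictures are saved under pics/ and viewed, at most 10 in all, crops included, and the job is handed in when it is done.

Besides the shell and the picture viewer there is one more tool, called after "Call:" as name([rows], argument=value, ...), one row to a line, values as JSON. carry_out: Moves the arm, as the interface text tells. Its arguments: {"type":"object","properties":{"commands":{"type":"array"},"newtons":{"type":"number"}},"required":["commands"]}

```bash
mkdir -p pics
cat > h.py <<'E'
import numpy as np, cv2
from cell import robot
def ray(c,uv):
    V=np.array(c["view"]);d=np.array([(uv[0]-c["cx"])/c["fx"],-(uv[1]-c["cy"])/c["fy"],-1.])
    R=V[:3,:3];return -R.T@V[:3,3],R.T@d
def atz(c,uv,z):
    o,d=ray(c,uv);return o+d*(z-o[2])/d[2]
def proj(c,p):
    V=np.array(c["view"]);q=V[:3,:3]@np.array(p)+V[:3,3];return np.array([c["cx"]+c["fx"]*q[0]/-q[2],c["cy"]-c["fy"]*q[1]/-q[2]])
def tri(a,ua,b,ub):
    o1,d1=ray(a,ua);o2,d2=ray(b,ub)
    s=np.linalg.lstsq(np.c_[d1,-d2],o2-o1,rcond=None)[0]
    p,q=o1+s[0]*d1,o2+s[1]*d2;return (p+q)/2,np.linalg.norm(p-q)
def save(c,n): cv2.imwrite("pics/"+n,cv2.cvtColor(c["pixels"],cv2.COLOR_RGB2BGR))
E
python3 - <<'E'
from h import *
print(robot.observe())
for n in("scene","top"):
    c=robot.read_camera(n);save(c,n+"0.png")
    print(n,{k:c[k] for k in c if k not in("pixels",)})
    for t in("grip_centre","collar_centre","joystick_base","tray"):
        print(t,[(np.round(x["at"],1).tolist(),round(x["p"],2)) for x in robot.tip_of(c,t)],[(np.round(x["at"],1).tolist(),round(x["p"],2)) for x in robot.find_in(c,t)])
E
```

```text
{'time': 0.0, 'qpos': array([ 9.78991489e-01,  3.42706662e-01,  1.52502491e+00,  1.16060094e-05,
        1.27541939e+00, -1.46033519e-01]), 'qvel': array([-0.00021223, -0.00010868,  0.00048354,  0.0011673 , -0.00127094,
       -0.00015926]), 'joint_efforts': array([-5.41553181e-04, -4.31243491e+01, -2.44224930e+01,  7.16901803e-02,
        5.59424073e-02, -1.41549922e-04]), 'tool_pos': array([0.22612802, 0.4733715 , 0.24305054]), 'tool_rot': array([-3.14005255e+00, -2.37737076e-04,  2.69581776e+00]), 'contact_force': array([-0.09107327,  0.18730626, -0.77791896]), 'torque': array([ 0.00154072,  0.0156739 , -0.02182385]), 'grip_force': 0.0, 'opening': 0.09174058185001292}
scene {'fx': 519.1088410967382, 'fy': 519.1088410967382, 'cx': 320.3840845546365, 'cy': 196.03065248371388, 'view': array([[-0.25671573,  0.96644096, -0.00942888,  0.33127913],
       [-0.70626821, -0.1809285 ,  0.68443414,  0.26066641],
       [ 0.65975924,  0.18236433,  0.72901372, -1.7861246 ],
       [ 0.        ,  0.        ,  0.        ,  1.        ]]), 'shot': 1}
grip_centre [([291.0, 216.1], 0.89)] [([290.6, 
[... 213 characters left out ...]
 0.21)] [([459.3, 260.5], 0.76)]
top {'fx': 467.90315707231224, 'fy': 467.90315707231224, 'cx': 309.8937010523418, 'cy': 192.10131548396458, 'view': array([[ 0.0165235 , -0.99950607,  0.02673189, -0.22213115],
       [ 0.98298848,  0.02113002,  0.18244772, -0.54438688],
       [-0.18292245,  0.02326246,  0.98285209, -1.46856801],
       [ 0.        ,  0.        ,  0.        ,  1.        ]]), 'shot': 2}
grip_centre [([326.2, 159.4], 0.73)] [([325.7, 158.2], 0.55), ([190.9, 187.6], 0.34)]
collar_centre [([323.1, 162.5], 0.62)] [([321.2, 166.4], 0.45)]
joystick_base [([435.1, 194.2], 0.97), ([321.5, 169.1], 0.62)] [([320.2, 173.7], 0.93), ([436.0, 197.4], 0.72)]
tray [([191.9, 184.4], 0.67)] []
```

View pics/scene0.png

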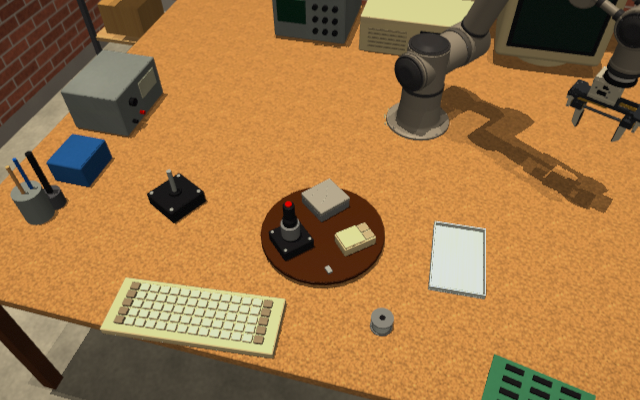

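View pics/top0.png

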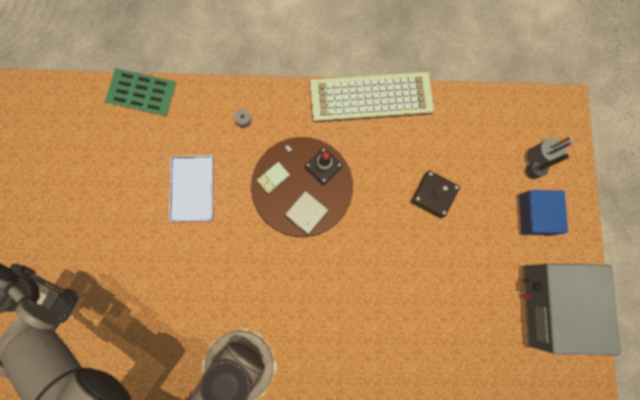

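The scene shows the turntable joystick at about (290,230), with the red button at (288,205), and the tray at (459,260). In the top view they are at (323,163) and (192,188). The other base, off the turntable, is a look-alike.

Run:
```python
from h import *
s=robot.read_camera("scene");t=robot.read_camera("top")
def red(c):
    p=c["pixels"].astype(int);m=((p[...,0]>140)&(p[...,1]<60)&(p[...,2]<60));v,u=np.nonzero(m)
    k=(abs(u-305)<40)&(abs(v-185)<45); return np.array([u[k].mean(),v[k].mean()]),k.sum()
rs,rt=red(s),red(t);print(rs,rt,"tri",tri(s,rs[0],t,rt[0]))
for c,r in((s,rs),(t,rt)): print("red atz .183",atz(c,r[0],.183))
for n,z in(("grip_centre",.149),("collar_centre",.090),("joystick_base",.028)):
    U={}
    for k,c in(("s",s),("t",t)):
        for x in robot.tip_of(c,n):
            if 250<x["at"][0]<350: U[k]=x["at"];print(n,k,atz(c,x["at"],z));break
    if len(U)==2: print(tri(s,U["s"],t,U["t"]))
def tray(c,box):
    p=c["pixels"].astype(int);m=((p[...,2]>150)&(abs(p[...,0]-p[...,2])<60)).astype(np.uint8)
    q=np.zeros_like(m);q[box[1]:box[3],box[0]:box[2]]=1
    K=max(cv2.findContours(m*q,0,2)[0],key=cv2.contourArea);r=cv2.minAreaRect(K);a=cv2.approxPolyDP(K,6,True)[:,0];return r,a
for c,b in((s,(415,210,500,310)),(t,(155,140,230,235))):
    r,a=tray(c,b);print(r);w=np.array([atz(c,x,.018)[:2] for x in a]);print(a.tolist(),w.round(3).tolist(),w.mean(0))
c=t;cr=cv2.resize(c["pixels"][120:250,240:370],(780,780)[:1]*2,interpolation=2)
cr=cv2.resize(cr,(600,600));cv2.imwrite("pics/crop_t.png",cr[...,::-1])
```

```text
(array([287.75757576, 203.42424242]), np.int64(33)) (array([325.26315789, 154.05263158]), np.int64(19)) tri (array([ 0.64103015, -0.25317341,  0.18717816]), np.float64(0.0005581803869057667))
red atz .183 [ 0.63748033 -0.2548151   0.183     ]
red atz .183 [ 0.64209488 -0.25313687  0.183     ]
grip_centre s [ 0.64864292 -0.24822327  0.149     ]
grip_centre t [ 0.63177833 -0.2556773   0.149     ]
(array([ 0.63555479, -0.25494413,  0.1327031 ]), np.float64(0.003402087377239625))
collar_centre s [ 0.63733127 -0.25279516  0.09      ]
collar_centre t [ 0.64250045 -0.24973836  0.09      ]
(array([ 0.64136726, -0.25033589,  0.09532931]), np.float64(0.0017790896375491597))
joystick_base s [ 0.63764178 -0.24455164  0.028     ]
joystick_base t [ 0.64868884 -0.25330435  0.028     ]
(array([ 0.64510739, -0.24753008,  0.03709001]), np.float64(0.010889564944903838))
((459.6372375488281, 258.01165771484375), (56.815887451171875, 69.57826232910156), 4.8645148277282715)
[[435, 221], [430, 286], [485, 295], [485, 228], [483, 294], [482, 232]] [[0.457, 0.11], [0.676, 0.122], [0.668, 0.257], [0.448, 0.246], [0.666, 0.252], [0.465, 0.239]] [0.56327537 0.2043848 ]
((190.5, 187.5), (65.0, 43.0), 90.0)
[[211, 155], [170, 162], [170, 220], [211, 218]] [[0.675, 0.122], [0.647, 0.257], [0.453, 0.243], [0.462, 0.11]] [0.55905828 0.18276273]
```

View pics/crop_t.png

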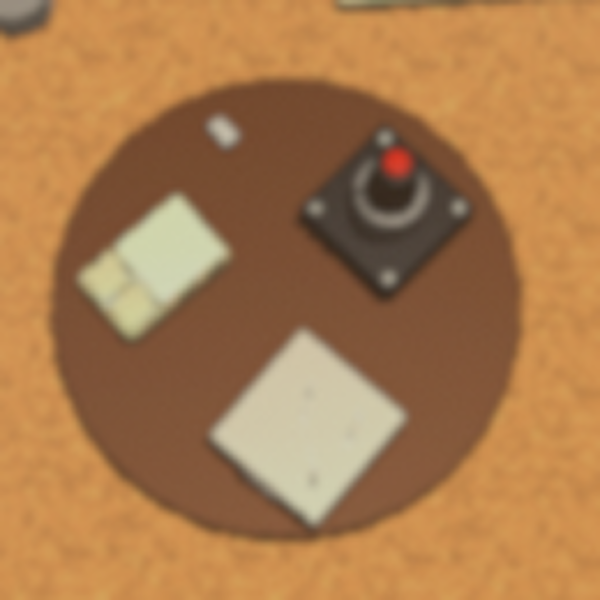

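The crop shows the joystick on the turntable with a clear red button. Triangulation gives its axis at about (0.641, -0.253) and a button height of 0.187 m (expected 0.183–0.186). The tray centre is (0.562, 0.184) with a yaw of about 0.055; its measured outline of 219 x 136 mm matches the given size. Next I move above the joystick.

Call:
carry_out([
  [[-0.0382, -0.0264, -0.002], 0, 1],
  [[-0.0382, -0.0264, -0.002], 0, 1],
  [[-0.0382, -0.0264, -0.002], 0, 1],
  [[-0.0382, -0.0264, -0.002], 0, 1],
  [[-0.0382, -0.0264, -0.002], 0, 1],
  [[-0.0382, -0.0264, -0.002], 0, 1],
  [[-0.0382, -0.0264, -0.002], 0, 1],
  [[-0.0382, -0.0264, -0.002], 0, 1],
  [[-0.0382, -0.0264, -0.002], 0, 1],
  [[-0.0382, -0.0264, -0.002], 0, 1],
  [[-0.0382, -0.0264, -0.002], 0, 1],
  [[-0.0382, -0.0264, -0.002], 0, 1],
  [[-0.0382, -0.0264, -0.002], 0, 1],
  [[-0.0382, -0.0264, -0.002], 0, 1],
  [[-0.0382, -0.0264, -0.002], 0, 1],
  [[-0.0382, -0.0264, -0.002], 0, 1],
  [[-0.0382, -0.0264, -0.002], 0, 1],
  [[-0.0382, -0.0264, -0.002], 0, 1],
  [[0, 0, 0], 0, 1],
  [[0, 0, 0], 0, 1],
], newtons=15)

```text
time: 3.8
tool_pos: [0.6416, -0.2512, 0.2792]
tool_rot: [3.141, -0.001, 2.696]
contact_force: [0.3, 0.1, 0.1]
opening: 0.0921
grip_force: 0.0
```

```bash
cat >> h.py <<'E'
from scipy.spatial.transform import Rotation as Ro
def wrist():
    o=robot.observe();w=robot.read_camera("wrist")
    T=np.eye(4);T[:3,:3]=Ro.from_euler("xyz",o["tool_rot"]).as_matrix();T[:3,3]=o["tool_pos"]
    w["T"]=T@np.array(w["T_tool_cam"]);w["o"]=o;return w
def watz(w,uv,z):
    x=np.array([uv[0]-w["cx"],uv[1]-w["cy"]])/w["fx"];a=np.linalg.norm(x)+1e-12
    d=np.array([np.sin(a)*x[0]/a,-np.sin(a)*x[1]/a,-np.cos(a)]);d=w["T"][:3,:3]@d;p=w["T"][:3,3]
    return p+d*(z-p[2])/d[2]
def totool(o,dp): return Ro.from_euler("xyz",o["tool_rot"]).as_matrix().T@np.array(dp)
E
python3 - <<'E'
from h import *
w=wrist();o=w["o"];print(o["time"],o["tool_pos"],o["tool_rot"],o["qpos"]);print(w["T_tool_cam"],w["fx"],w["cx"],w["cy"])
save(w,"w1.png")
p=w["pixels"].astype(int);v,u=np.nonzero((p[...,0]>120)&(p[...,1]<60)&(p[...,2]<60));print(len(u));
if len(u): print((u.mean(),v.mean()),watz(w,(u.mean(),v.mean()),.186))
for n,z in(("grip_centre",.149),("collar_centre",.09),("joystick_base",.028)):
    for x in robot.tip_of(w,n): print(n,x["at"],x["p"],watz(w,x["at"],z))
E
```

```text
3.8 [ 0.64161577 -0.25116251  0.27916437] [ 3.14111191e+00 -1.17689957e-03  2.69563543e+00] [-4.84418103e-01  6.47885985e-01  9.22328710e-01  4.35130909e-04
  1.57257247e+00 -1.60925641e+00]
[[-9.39646441e-05  9.68488763e-01  2.49057238e-01  6.68082441e-02]
 [ 9.99999827e-01 -5.36812202e-05  5.86027082e-04  5.95537203e-05]
 [ 5.80930340e-04  2.49057250e-01 -9.68488590e-01 -1.40707332e-01]
 [ 0.00000000e+00  0.00000000e+00  0.00000000e+00  1.00000000e+00]] 309.70691628693146 318.65066023417273 197.70296272752577
2609
(np.float64(424.9060942889996), np.float64(137.21924108853966)) [ 0.62729115 -0.15228921  0.186     ]
grip_centre [316.1, 197.5] 0.62 [ 0.64286528 -0.25435886  0.149     ]
collar_centre [312.4, 178.7] 0.98 [ 0.63553888 -0.25582098  0.09      ]
joystick_base [98.9, 222.3] 0.65 [ 0.55509439 -0.60581177  0.028     ]
joystick_base [311.9, 170.4] 0.64 [ 0.63566002 -0.25795916  0.028     ]
```

View pics/w1.png

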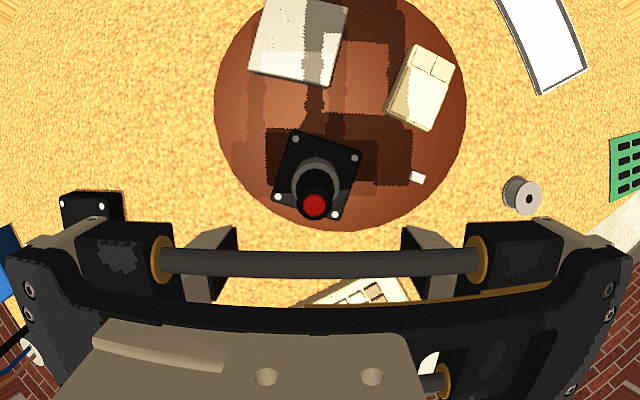

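The wrist view shows the button at about (314,206), the collar around (315,178), and the fingers either side at columns 210 and 430. I will now compute the axis precisely.

Run:
```python
from h import *
w=wrist();o=w["o"]
p=w["pixels"].astype(int);m=(p[...,0]>120)&(p[...,1]<60)&(p[...,2]<60);m[:,:290]=0;m[:,340:]=0;m[:185]=0;m[225:]=0
v,u=np.nonzero(m);c=(u.mean(),v.mean());b=watz(w,c,.185);print(len(u),u.min(),u.max(),v.min(),v.max(),c,b,"tool delta",totool(o,b-o["tool_pos"]))
# collar top ring: bright grey edge between black grip and base; print row profile
for r in(165,170,180): print(r,p[r,280:350].sum(1).tolist())
```

```text
350 303 323 195 214 (np.float64(313.0), np.float64(204.5)) [ 0.63938231 -0.25431613  0.185     ] tool delta [ 0.0005149  -0.00455935  0.09546693]
165 [39, 50, 49, 51, 62, 59, 49, 56, 55, 48, 61, 56, 69, 49, 59, 52, 34, 77, 136, 156, 162, 173, 195, 239, 251, 263, 271, 272, 258, 268, 253, 265, 258, 252, 266, 259, 265, 268, 265, 263, 261, 262, 265, 269, 261, 247, 215, 188, 158, 166, 165, 151, 105, 40, 43, 44, 51, 50, 42, 44, 59, 49, 62, 35, 37, 51, 53, 43, 59, 49]
170 [48, 39, 50, 55, 66, 35, 39, 43, 46, 46, 58, 50, 43, 29, 60, 144, 204, 241, 266, 258, 263, 257, 261, 283, 240, 152, 45, 61, 55, 26, 15, 12, 23, 20, 29, 10, 36, 38, 17, 19, 5, 32, 76, 159, 220, 258, 268, 257, 260, 260, 275, 255, 229, 175, 156, 84, 62, 35, 48, 59, 43, 40, 45, 46, 55, 40, 42, 48, 19, 68]
180 [48, 44, 59, 54, 56, 45, 46, 40, 45, 45, 50, 220, 259, 266, 265, 268, 213, 105, 12, 30, 54, 39, 45, 37, 1, 30, 20, 46, 35, 30, 40, 34, 18, 17, 39, 24, 18, 27, 38, 30, 37, 2, 23, 29, 41, 58, 29, 30, 44, 45, 32, 4, 172, 265, 259, 255, 264, 223, 130, 29, 50, 35, 51, 43, 46, 61, 47, 38, 55, 42]
```

Call:
carry_out([
  [[0.0005, -0.0045, 0], 0, 1],
  [[0, 0, 0.025], 0, 1],
  [[0, 0, 0.025], 0, 1],
  [[0, 0, 0.025], 0, 1],
  [[0, 0, 0.025], 0, 1],
  [[0, 0, 0.022], 0, 1],
  [[0, 0, 0], 0, 0.6],
  [[0, 0, 0], 0, 0.5],
  [[0, 0, 0], 0, 0.4],
  [[0, 0, 0], 0, 0.35],
  [[0, 0, 0], 0, 0.25],
  [[0, 0, 0], 0, 0.15],
  [[0, 0, 0], 0, 0.1],
  [[0, 0, 0], 0, 0.1],
], newtons=15)

```text
time: 5.8
tool_pos: [0.6395, -0.2554, 0.1577]
tool_rot: [3.142, 0.0, 2.696]
contact_force: [0.6, -0.1, 0.1]
opening: 0.0297
grip_force: 15.0
```

Call:
carry_out([
  [[0, 0, -0.006], 0, 0.1],
  [[0, 0, -0.01], 0, 0.1],
  [[0, 0, -0.014], 0, 0.1],
  [[0, 0, -0.015], 0, 0.1],
  [[0, 0, -0.015], 0, 0.1],
  [[0.009, 0.0162, 0], 0, 0.1],
  [[0.0179, 0.0322, 0], 0, 0.1],
  [[0.0179, 0.0322, 0], 0, 0.1],
  [[0.0179, 0.0322, 0], 0, 0.1],
  [[0.0179, 0.0322, 0], 0, 0.1],
  [[0.0179, 0.0322, 0], 0, 0.1],
  [[0.0179, 0.0322, 0], 0, 0.1],
  [[0.0179, 0.0322, 0], 0, 0.1],
  [[0.0179, 0.0322, 0], 0, 0.1],
  [[0.0179, 0.0322, 0], 0, 0.1],
  [[0.0179, 0.0322, 0], 0, 0.1],
  [[0.0179, 0.0322, 0], 0, 0.1],
  [[0.009, 0.016, 0], 0, 0.1],
  [[0, 0, 0], 0, 0.1],
  [[0, 0, 0], 0, 0.1],
])

```text
time: 8.3
tool_pos: [0.6122, 0.1849, 0.2176]
tool_rot: [-3.141, 0.0, 2.695]
contact_force: [0.5, 0.4, -0.4]
opening: 0.0299
grip_force: 15.0
```

Run:
```python
from h import *
s=robot.read_camera("scene");w=wrist();print(w["o"]["tool_pos"],w["o"]["opening"])
for x in robot.tip_of(s,"collar_centre"): print("collar",x,atz(s,x["at"],.09))
for x in robot.tip_of(w,"tray"): print("tray",x,watz(w,x["at"],0))
im=np.hstack([s["pixels"][100:360,230:550],cv2.resize(w["pixels"],(416,260))]);cv2.imwrite("pics/b2.png",im[...,::-1])
```

```text
[0.6123173  0.18465636 0.21764692] 0.029743376295555766
collar {'at': [288.7, 229.5], 'p': 0.57} [ 0.64426721 -0.25552496  0.09      ]
tray {'at': [295.9, 138.5], 'p': 0.68} [0.56011195 0.18029429 0.        ]
```

View pics/b2.png

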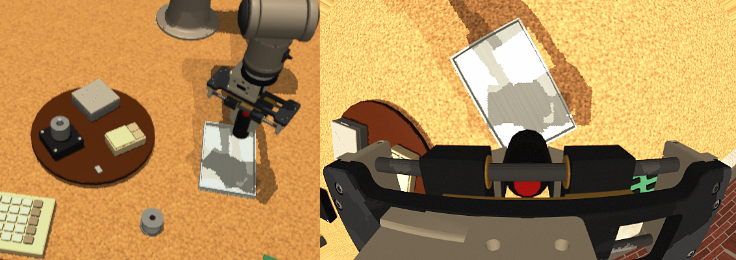

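The picture shows the grip held upright over the far half of the tray, with the collar still on its spindle (crop 60,125) and the base in place. Now I lower it.

Call:
carry_out([
  [[0, 0, 0.02], 0, 0.1],
  [[0, 0, 0.03], 0, 0.1],
  [[0, 0, 0.03], 0, 0.1],
  [[0, 0, 0.03], 0, 0.1],
  [[0, 0, 0.03], 0, 0.1],
  [[0, 0, 0.015], 0, 0.1],
  [[0, 0, 0.007], 0, 0.1],
  [[0, 0, 0.003], 0, 0.1],
  [[0, 0, 0], 0, 0.1],
])

```text
time: 9.62
tool_pos: [0.6127, 0.186, 0.0535]
tool_rot: [3.141, 0.001, 2.696]
contact_force: [0.1, 0.8, -1.1]
opening: 0.0295
grip_force: 15.0
```

Call:
carry_out([
  [[0, 0, 0.0015], 0, 0.1],
  [[0, 0, 0.001], 0, 0.1],
  [[0, 0, 0.001], 0, 0.1],
  [[0, 0, 0], 0, 0.1],
])

```text
time: 10.12
tool_pos: [0.6123, 0.186, 0.0497]
tool_rot: [3.141, 0.0, 2.696]
contact_force: [-0.0, 0.7, 2.8]
opening: 0.0296
grip_force: 15.0
```

Contact is felt, so I release and lift.

Call:
carry_out([
  [[0, 0, 0], 0, 0.34],
  [[0, 0, 0], 0, 0.4],
  [[0, 0, 0], 0, 0.6],
  [[0, 0, 0], 0, 0.9],
  [[0, 0, 0], 0, 1],
  [[0, 0, -0.02], 0, 1],
  [[0, 0, -0.04], 0, 1],
  [[0, 0, -0.05], 0, 1],
  [[0, 0, -0.04], 0, 1],
  [[0, 0, 0], 0, 1],
])

```text
time: 11.38
tool_pos: [0.6139, 0.1863, 0.2034]
tool_rot: [3.137, 0.006, 2.696]
contact_force: [-0.3, -0.2, -0.8]
opening: 0.0914
grip_force: 0.0
```

Run:
```python
from h import *
s=robot.read_camera("scene");w=wrist();print(w["o"]["tool_pos"],w["o"]["opening"])
im=np.hstack([s["pixels"][100:360,230:550],cv2.resize(w["pixels"],(416,260))]);cv2.imwrite("pics/b3.png",im[...,::-1])
```

```text
[0.61276143 0.18605388 0.20083965] 0.09190267229342054
```

View pics/b3.png

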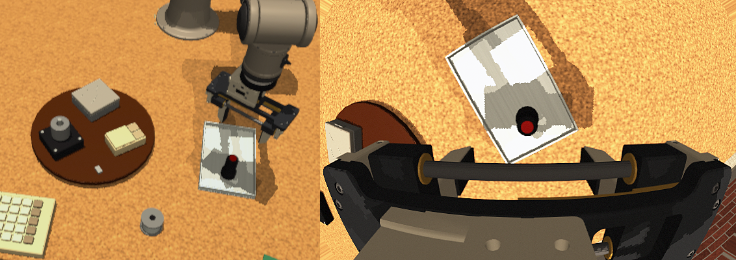

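The grip stands upright in the tray, button up, at crop (230,165); the collar is still seated on the spindle. I return to the collar.

Call:
carry_out([
  [[-0.0097, -0.0177, -0.003], 0, 1],
  [[-0.0195, -0.0352, -0.003], 0, 1],
  [[-0.0195, -0.0352, -0.003], 0, 1],
  [[-0.0195, -0.0352, -0.003], 0, 1],
  [[-0.0195, -0.0352, -0.003], 0, 1],
  [[-0.0195, -0.0352, 0], 0, 1],
  [[-0.0195, -0.0352, 0], 0, 1],
  [[-0.0195, -0.0352, 0], 0, 1],
  [[-0.0195, -0.0352, 0], 0, 1],
  [[-0.0195, -0.0352, 0], 0, 1],
  [[-0.0195, -0.0352, 0], 0, 1],
  [[-0.0097, -0.0175, 0], 0, 1],
  [[0, 0, 0], 0, 1],
  [[0, 0, 0], 0, 1],
])

```text
time: 13.22
tool_pos: [0.6386, -0.2546, 0.2139]
tool_rot: [3.141, -0.001, 2.697]
contact_force: [-0.4, 0.3, -1.1]
opening: 0.092
grip_force: 0.0
```

Run:
```python
from h import *
w=wrist();o=w["o"];print(o["tool_pos"],o["time"])
for x in robot.tip_of(w,"collar_centre"):
    q=watz(w,x["at"],.09);print(x,q,totool(o,q-o["tool_pos"]))
c=w["pixels"][100:260,220:420];cv2.imwrite("pics/c4.png",cv2.resize(c,(750,600),interpolation=2)[...,::-1])
```

```text
[ 0.63859706 -0.25459927  0.21394848] 13.225
{'at': [317.3, 197.8], 'p': 0.85} [ 0.63917673 -0.25621752  0.09      ] [-0.00133863 -0.00129234  0.12394643]
```

View pics/c4.png

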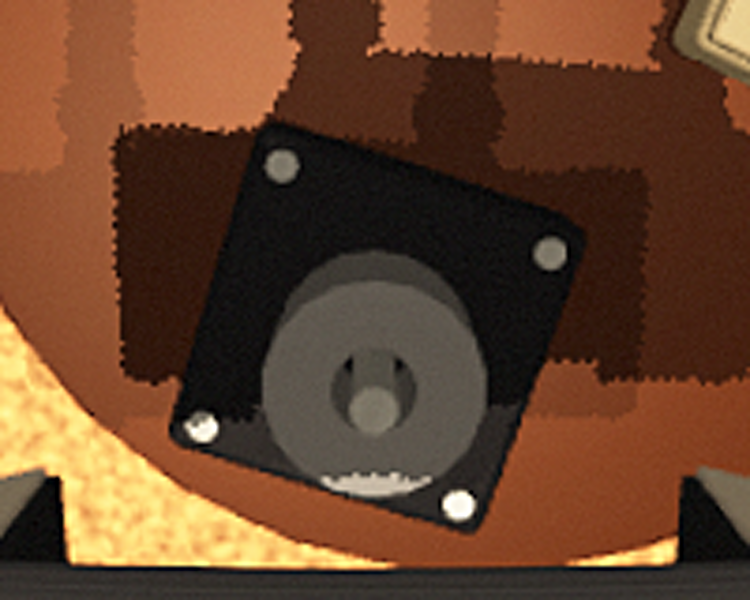

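The collar is well centred: its top ring is at pixel (320,203.7), about 1 mm off in tool y, with the spindle inside it. I go down with the TCP to z ≈ 0.100.

Call:
carry_out([
  [[-0.0005, 0.001, 0.01], 0, 1],
  [[0, 0, 0.025], 0, 1],
  [[0, 0, 0.025], 0, 1],
  [[0, 0, 0.025], 0, 1],
  [[0, 0, 0.02], 0, 1],
  [[0, 0, 0.009], 0, 1],
  [[0, 0, 0], 0, 0.75],
  [[0, 0, 0], 0, 0.65],
  [[0, 0, 0], 0, 0.55],
  [[0, 0, 0], 0, 0.45],
  [[0, 0, 0], 0, 0.35],
  [[0, 0, 0], 0, 0.3],
  [[0, 0, 0], 0, 0.3],
], newtons=15)

```text
time: 14.95
tool_pos: [0.6397, -0.2552, 0.1006]
tool_rot: [3.142, 0.001, 2.696]
contact_force: [-0.5, 1.0, 3.0]
opening: 0.0493
grip_force: 15.0
```

Call:
carry_out([
  [[0, 0, -0.006], 0, 0.3],
  [[0, 0, -0.014], 0, 0.3],
  [[0, 0, -0.02], 0, 0.3],
  [[0, 0, -0.025], 0, 0.3],
  [[0, 0, -0.025], 0, 0.3],
  [[0.0126, 0.0141, -0.01], 0, 0.3],
  [[0.0253, 0.0282, 0], 0, 0.3],
  [[0.0253, 0.0282, 0], 0, 0.3],
  [[0.0253, 0.0282, 0], 0, 0.3],
  [[0.0253, 0.0282, 0], 0, 0.3],
  [[0.0253, 0.0282, 0], 0, 0.3],
  [[0.0253, 0.0282, 0], 0, 0.3],
  [[0.0253, 0.0282, 0], 0, 0.3],
  [[0.0253, 0.0282, 0], 0, 0.3],
  [[0.0253, 0.0282, 0], 0, 0.3],
  [[0.0253, 0.0282, 0], 0, 0.3],
  [[0.0253, 0.0282, 0], 0, 0.3],
  [[0.0126, 0.0141, 0], 0, 0.3],
  [[0, 0, 0], 0, 0.3],
  [[0, 0, 0], 0, 0.3],
])

```text
time: 17.45
tool_pos: [0.5118, 0.1802, 0.2002]
tool_rot: [-3.141, 0.0, 2.695]
contact_force: [-0.6, 0.0, -0.6]
opening: 0.0498
grip_force: 15.0
```

Run:
```python
from h import *
s=robot.read_camera("scene");w=wrist();print(w["o"]["tool_pos"],w["o"]["opening"])
im=np.hstack([s["pixels"][100:360,230:550],cv2.resize(w["pixels"],(416,260))]);cv2.imwrite("pics/b5.png",im[...,::-1])
```

```text
[0.51192032 0.17994506 0.20014502] 0.04924617567092529
```

View pics/b5.png

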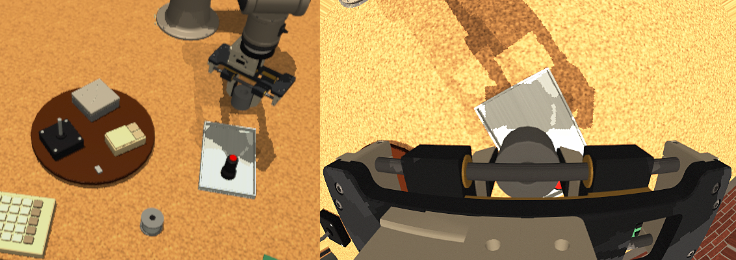

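The collar is held over the near half of the tray, the grip stands at the far end, and the base is unmoved on the turntable. Lowering.

Call:
carry_out([
  [[0, 0, 0.02], 0, 0.3],
  [[0, 0, 0.03], 0, 0.3],
  [[0, 0, 0.03], 0, 0.3],
  [[0, 0, 0.03], 0, 0.3],
  [[0, 0, 0.03], 0, 0.3],
  [[0, 0, 0.013], 0, 0.3],
  [[0, 0, 0.006], 0, 0.3],
  [[0, 0, 0.002], 0, 0.3],
  [[0, 0, 0.001], 0, 0.3],
  [[0, 0, 0.001], 0, 0.3],
  [[0, 0, 0], 0, 0.3],
])

```text
time: 18.92
tool_pos: [0.5118, 0.1811, 0.0375]
tool_rot: [3.141, 0.0, 2.696]
contact_force: [0.5, -0.2, -0.9]
opening: 0.0494
grip_force: 15.0
```

Call:
carry_out([
  [[0, 0, 0.001], 0, 0.3],
  [[0, 0, 0.0005], 0, 0.3],
  [[0, 0, 0], 0, 0.3],
])

```text
time: 19.3
tool_pos: [0.5118, 0.1811, 0.0365]
tool_rot: [3.141, 0.001, 2.696]
contact_force: [-2.6, -0.3, 6.1]
opening: 0.0493
grip_force: 15.0
```

Contact. Release and retreat.

Call:
carry_out([
  [[0, 0, 0], 0, 0.55],
  [[0, 0, 0], 0, 0.62],
  [[0, 0, 0], 0, 0.8],
  [[0, 0, 0], 0, 0.92],
  [[0, 0, 0], 0, 0.92],
  [[0, 0, -0.01], 0, 0.92],
  [[0, 0, -0.03], 0, 0.92],
  [[0, 0, -0.05], 0, 0.92],
  [[0, 0, -0.05], 0, 0.92],
  [[0, 0, -0.02], 0, 0.92],
  [[0, 0, 0], 0, 0.92],
])

```text
time: 20.68
tool_pos: [0.5124, 0.1812, 0.1979]
tool_rot: [3.139, 0.004, 2.696]
contact_force: [-0.4, -0.1, 0.2]
opening: 0.0847
grip_force: 0.0
```

Run:
```python
from h import *
s=robot.read_camera("scene");w=wrist();print(w["o"]["tool_pos"],w["o"]["opening"],w["o"]["contact_force"])
im=np.hstack([s["pixels"][100:360,230:550],cv2.resize(w["pixels"],(416,260))]);cv2.imwrite("pics/b6.png",im[...,::-1])
```

```text
[0.51162439 0.18101198 0.19622688] 0.0843760595517078 [-0.11498775 -0.13971596  0.18516507]
```

View pics/b6.png

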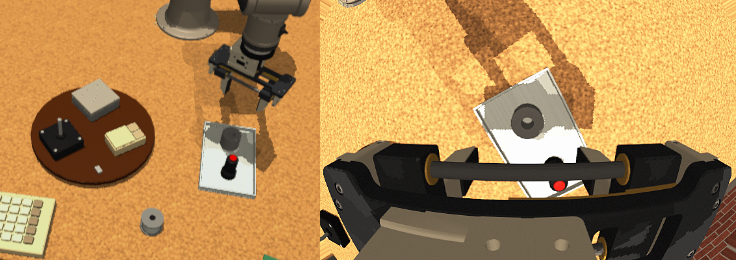

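The grip and collar both stand in the tray, the base is unmoved, and the gripper is clear.

```bash
python3 -c "
from cell import robot
print(robot.hand_in())"
```

```text
the job is handed in; nothing more can be done
None
```

I stood the grip upright in the tray first, then the collar beside it, left the base in place on the turntable, and handed the job in at about 21 s; `hand_in()` returned no verdict, but the last pictures show it all standing with the gripper clear.

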